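# Push up the guard window of a wire-brushing hood to its pointer

### The arm

A 6-joint arm with a two-finger parallel gripper is mounted at the origin on the work surface. World frame = base frame: x ahead of the robot, y to its left, z up, the work surface at z = 0. Lengths are in mm, angles in rad, forces in N, time in s.
With the tool pointing down it reaches from about 350 to 775 mm from the base axis. Payload 7.3 kg.
Tool frame: the origin (TCP) lies on the centre line of the jaws, within the pads' length; the fingertips stand 17 mm ahead of it and the grasp point (between the pads) lies 2 mm behind it; z points along the fingers, y is the line along which they close (so a half turn about z gives the same grasp; the last joint's range is limited). The gripper opens to 92 mm and grips with 3 to 60 N. Pads are 19 mm wide; open, the fingers measure 130 mm over their backs; the gripper's body (75 mm by 190 mm) begins 47 mm behind the grasp point.
Start: joints at [-1.306, 0.342, 1.524, -0, 1.275, -0.146], TCP at [209.678, -481.33, 243.741] pointing down, gripper open.
Joint ranges: [-2.53, 2.53], [-0.77, 2.02], [0.04, 2.7], [-1, 4.14], [0.28, 2.66], [-3.11, 3.11]. Speed limits (rad/s): [2.57, 2.57, 3.14, 3.14, 3.14, 3.14].

### API

Orientations are given as [roll, pitch, yaw] about the fixed x, y, z axes, in that order (R = Rz(yaw) Ry(pitch) Rx(roll)).
In Python, from plant import bot gives the robot as it stands. The module is installed in compiled form; this text tells all that it offers.
- The arm moves only by the shell command python3 -m pendant 'ROWS'. ROWS is JSON, a list of rows, each a list of 3 entries, a list of its own where there are three numbers: the shift along the world's x, y, z as a fraction of full scale, then the turn, a rotation vector about the world's x, y, z as a fraction of full scale, then the opening, from -1 (shut) to 1 (fully open), so that 0 is half open. In form: [[[tx, ty, tz], [rx, ry, rz], claw], ...]. A call has exactly 10 rows; each row shifts and turns the commanded pose from where the row before left it; what a row does not reach is not made up. Full scale, the value 1, is 30 mm for a shift and 0.12 rad for a turn. A row lasts 1/12 s, in which the tool goes at most 41.7 mm and 7.16 degrees, less where a joint would pass 70% of its speed; a pose out of reach is approached as far as the arm can. A call with a number of a shift or a turn outside -1 to 1 is refused whole. A call with a gripper value outside its range is refused whole. The fingers move at their own pace and stop on an object; the grip force is fixed at half the most. Time passes only in rows, so rows that do not move let the fingers close, or fill a call up. It gives the time, the measured TCP pose, the force, the opening and the grip force at its end, in the units of the state.
- bot.get_obs(): the state, without advancing time (a new reading comes with each control period).
- bot.capture(name): name is "scene" or "top"; returns the picture (400x640x3 uint8, blue, green, red); there is no depth.
- bot.camera_params(name): a dict with "fovy" (degrees; the focal length in pixels is half the picture's height over the tangent of half this angle, whatever the lens; pixels are square), "cx", "cy" (the principal point, pixels), "camera_from_world" (4x4, takes a point from world to camera coordinates). Camera axes: x right, y down, z forward; pixel columns grow to the right and rows downward; lengths in mm; the calibration is good to about 2 mm. A picture is of the moment at which its call begins. camera_params takes no time and is no camera call.
- bot.close_job(): hands the job in; it is judged then, once.
The state is a dict: "time": time; "joint_positions": joint angles; "dq": joint speeds; "tau": joint torques, N m; "tool_pos": TCP position; "tcp_rot": TCP orientation; "contact_force": force on the tool from outside, world axes, zero at the start; "moment": the same for the moment, N m; "grip_width": finger opening in mm; "finger_force": force on a finger pad.
Only numpy, scipy, OpenCV 4.12 (cv2) and the standard library are available. Lean on these libraries where they do the work, as an engineer would, in place of code of your own. Each camera call takes 0.05 s, during which the arm holds its last target. There are 200 camera calls.

### The job

Open the green guard window of the wire-brushing hood to its working height: with the fingertips, push it steadily up from beneath its lip until the lip is level with the red pointer on the right-hand column, without running it past the pointer. Only push it: do not pinch the lip or lean on the pane, and leave the things in front of the hood where they stand. Then take the fingers away; the window stays where it is left.

Things in the scene. Friction and masses are not known exactly. Their poses are not given: they have to be found in the camera images.
- sash (a joint): Height of the guard window above shut, m (0 shut, grows upward, stop at 0.19). It slides straight up between the front columns. Counterweights in the columns balance it to within about 2 N and runner friction is about 4 N: an upward push of 2 to 8 N moves it, and it stays where it is left, with no spring-back.
- lip: Shelf 330 mm wide (along y) at the window's foot, black rubber with a yellow top, 16 mm thick. Origin: mid-width, mid-thickness, 6 mm behind the rounded front edge. x: level, square to the pane, into the hood; z up. Rail, pane and, lower down, the blue base (85 mm high) stand 44 mm behind the origin. Shut, the origin is 116 mm above the table; below the lip it is free. Moves with the window.
- lip_top: The yellow top strip of the lip, 48 x 330 x 4 mm, same origin and axes as the lip. Moves with the window.
- pane: The green see-through pane, 328 mm wide, 190 mm high, 5 mm thick, origin at its centre, 51 mm behind and 111 mm above the lip's origin. Moves with the window.
- pointer: Red pointer clamped to the hood's right front column (seen facing the window), 16 mm high like the lip; its tip points at the window. Still during a run. Lip and pointer are level when their origins have the same height. Origin: mid-height, 200 mm right (-y) of the lip's middle, in line with the lip's front; axes as the lip's.
- hood: The fixed hood: blue base and roof, aluminium columns, clear sides and back, 240 deep, 440 wide, 520 mm high. Origin: centre of its underside on the table; x axis as the lip's (front face 120 mm before the origin), z up.
- vblock: Loose steel V-block, 50 x 75 mm, 44 mm high, on the table before the hood, not under the middle of the lip; origin at the centre of its underside. Leave alone.
- offcut: Loose upright tube offcut, 38 mm diameter, 75 mm high, on the table before the hood; origin at the centre of its underside. Leave alone.
- spray: Loose grey spray can with a red cap, 54 mm diameter, 130 mm high, on the table before the hood; origin at the centre of its underside. Leave alone.

How it is judged (in metres and radians):
On the way:
1. the fingers, bearing on the lip from beneath, have pushed the window up by more than 20 mm (contact force between the fingers and lip above 1 N and contact force between the fingers and lip_top below 0.5 N and distance of lip from where it was at the start of the episode above 0.02 m), for 0.1 s.
At the end, for the whole second after the job is handed in: The window is at rest with its lip level with the red pointer, within 10 mm either way; the V-block, the offcut and the can stand where they stood (within 15 mm) and upright (z of lip in the frame of pointer between -0.01 and 0.01 m and velocity of joint sash between -0.005 and 0.005 m/s and distance of each of vblock, offcut, spray from where it was at the start of the episode below 0.015 m and angle between each of vblock, offcut, spray's own z axis and vertical below 0.1 rad); the robot touches nothing.
It fails at once if the lip is pinched: fingers press on its underside and its top at once (contact force between the fingers and lip above 1 N and contact force between the fingers and lip_top above 1 N).
It fails at once if the pane is leaned on with more than 10 N (contact force between anything else and pane above 10 N).
It fails at once if the window is flung up or dropped, faster than 0.35 m/s (velocity of joint sash above 0.35 m/s or velocity of joint sash below -0.35 m/s).
It fails at once if the lip is run more than 25 mm above the pointer (z of lip in the frame of pointer above 0.025 m).
It fails at once if a thing in front of the hood is shifted by more than 15 mm or lifted (distance of any of vblock, offcut, spray from where it was at the start of the episode above 0.015 m).
It also fails if it takes over 45 s, if anything falls off the work surface, if the arm or the gripper's body presses on something with over 40 N, if the wrist force passes 120 N, or if a joint passes its speed limit or range.

## Working session

There is one attempt and no reset: what is moved stays moved. The work goes in short steps, Python scripts to look and compute and a shell command to move; the robot and the scene stay as the last step left them, time stands still between calls to the robot, and variables do not carry over. Pictures are saved under pics/ and viewed, at most 10 in all, crops included, and the job is handed in when it is done.

```bash
mkdir -p pics
python3 - <<'E'
from plant import bot
import cv2, numpy as np
for n in ("scene","top"):
    cv2.imwrite(f"pics/{n}0.png",bot.capture(n)); p=bot.camera_params(n); print(n,p["fovy"],p["cx"],p["cy"]); print(np.round(p["camera_from_world"],3).tolist())
o=bot.get_obs(); print(o["time"],o["tool_pos"],o["tcp_rot"],o["contact_force"],o["grip_width"])
E
```

```text
scene 42.95226952483677 326.1985686815422 199.43844646905484
[[0.127, 0.992, 0.002, -88.285], [0.939, -0.119, -0.322, -501.655], [-0.319, 0.043, -0.947, 1326.586], [0.0, 0.0, 0.0, 1.0]]
top 43.91694412597215 320.4143915717878 207.2381870901723
[[-0.001, -1.0, -0.001, -4.527], [-0.981, 0.002, -0.196, 643.357], [0.196, 0.001, -0.981, 1057.214], [0.0, 0.0, 0.0, 1.0]]
0.1 [ 209.56449914 -480.99444032  243.12574887] [-3.14025674e+00 -1.59977896e-04  4.10810127e-01] [ 0.65534534 -0.59909224  0.6632015 ] 91.90029195840033
```

View pics/scene0.png

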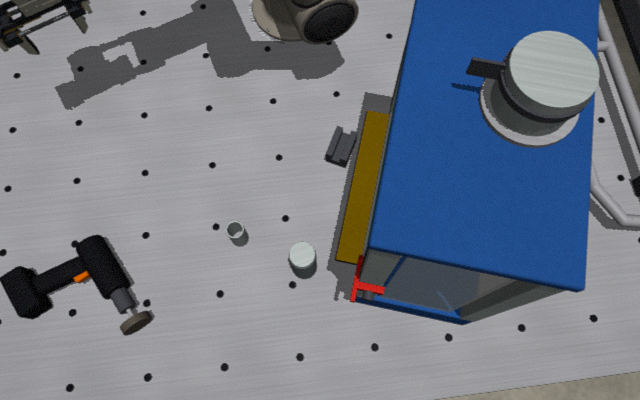

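View pics/top0.png

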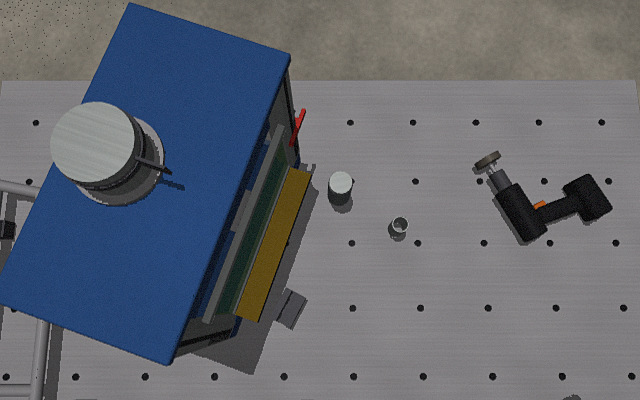

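The scene view shows the yellow lip at about (337–388, 112–264), the red pointer at (352–384, 258–300), the V-block at (340,146), the offcut at (236,231) and the can at (302,257). In the top view the lip runs from (300,168) to (247,318), with the pointer at (292–304, 110–146), the can at (340,187), the offcut at (399,227) and the V-block at (291,308).

```bash
cat > h.py <<'E'
from plant import bot
import cv2, numpy as np
def cam(n):
    p=bot.camera_params(n); f=200/np.tan(np.radians(p["fovy"]/2)); return f,p["cx"],p["cy"],np.array(p["camera_from_world"])
def ray(n,uv):
    f,cx,cy,T=cam(n); R=T[:3,:3]; d=R.T@np.array([(uv[0]-cx)/f,(uv[1]-cy)/f,1]); return -R.T@T[:3,3],d/np.linalg.norm(d)
def onz(n,uv,z):
    o,d=ray(n,uv); return o+d*(z-o[2])/d[2]
def tri(a,b):
    o1,d1=ray("scene",a);o2,d2=ray("top",b)
    s=np.linalg.lstsq(np.c_[d1,-d2],o2-o1,rcond=None)[0]
    p,q=o1+s[0]*d1,o2+s[1]*d2; return (p+q)/2,np.linalg.norm(p-q)
def proj(n,P):
    f,cx,cy,T=cam(n); c=T[:3,:3]@P+T[:3,3]; return np.array([f*c[0]/c[2]+cx,f*c[1]/c[2]+cy])
def mask(im,lo,hi): return cv2.inRange(cv2.cvtColor(im,cv2.COLOR_BGR2HSV),lo,hi)
def big(m):
    cs=cv2.findContours(m,cv2.RETR_EXTERNAL,cv2.CHAIN_APPROX_NONE)[0]; return max(cs,key=cv2.contourArea)
Y=((18,120,50),(35,255,255)); RD=((0,170,90),(6,255,255))
E
python3 - <<'E'
from h import *
for n in("scene","top"):
    im=cv2.imread(f"pics/{n}0.png")
    q=cv2.approxPolyDP(big(mask(im,*Y)),6,True)[:,0]; print(n,"yellow",q.tolist()); print(np.round([onz(n,p,124) for p in q]).tolist())
    c=big(mask(im,*RD)); print("red",cv2.approxPolyDP(c,2,True)[:,0].tolist())
a=cv2.imread("pics/scene0.png")[245:310,325:400]; b=cv2.imread("pics/top0.png")[95:160,265:340]
cv2.imwrite("pics/crop0.png",cv2.resize(np.hstack([a,b]),None,fx=5.3,fy=5.3,interpolation=cv2.INTER_CUBIC))
for n,s in(("vblock",[(340,146),(291,308)]),("offcut",[(236,231),(399,227)]),("can",[(302,257),(340,187)])): print(n,*[np.round(onz(k,u,60 if n!="can" else 125)) for k,u in zip(("scene","top"),s)], tri(*s))
E
```

```text
scene yellow [[366, 113], [335, 258], [354, 263], [388, 118]]
[[395.0, 124.0, 124.0], [700.0, 17.0, 124.0], [714.0, 52.0, 124.0], [413.0, 169.0, 124.0]]
red [[356, 271], [351, 300], [354, 300], [358, 288], [383, 292], [384, 288], [359, 282]]
top yellow [[290, 167], [235, 313], [254, 321], [310, 176]]
[[720.0, 60.0, 124.0], [411.0, 170.0, 124.0], [395.0, 130.0, 124.0], [700.0, 17.0, 124.0]]
red [[304, 109], [298, 118], [295, 117], [298, 128]]
vblock [436.  64.  60.] [420.  59.  60.] (array([420.42575263,  64.07707925,  25.8237864 ]), np.float64(6.369689662644343))
offcut [ 603. -179.   60.] [ 598. -182.   60.] (array([ 599.91154256, -182.20077482,   50.82761941]), np.float64(2.834891372483475))
can [690. -47. 125.] [675. -48. 125.] (array([683.0121078 , -48.1600352 ,  93.72420763]), np.float64(1.747532611945674))
```

View pics/crop0.png

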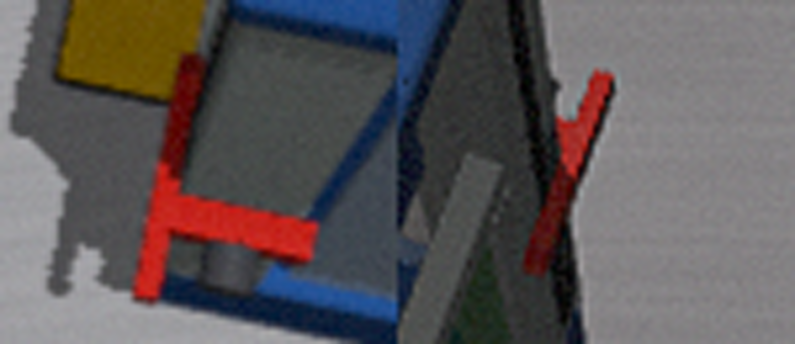

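The crop shows the red bar. In the scene view its tip is at about (361,256) and its outer end at (352,300); in the top view these are (291,146) and (304,109). The window is shut, since both views agree at z=124.

Run:
```python
from h import *
print(tri((361,256),(291,146)),tri((352.5,300.5),(303.8,109)))
t=np.array([.941,-.339]);n=np.array([.339,.941]);m=np.array([549.5,78])
for z in (180,200,220,240,260,280,300):
    P=np.r_[m+200*t,z]; print(z,[np.round(proj(k,P+np.r_[a*t-6*n,8]),0).tolist() for k in("scene","top") for a in(-20,0,20)])
```

```text
(array([727.8548935 ,  53.00190526, 246.10057204]), np.float64(4.144454159822797)) (array([800.89400741,  27.96190713, 252.74331014]), np.float64(3.2360599804963917))
180 [[334.0, 260.0], [332.0, 271.0], [329.0, 282.0], [312.0, 160.0], [315.0, 151.0], [319.0, 142.0]]
200 [[334.0, 258.0], [332.0, 269.0], [329.0, 280.0], [312.0, 157.0], [315.0, 148.0], [319.0, 139.0]]
220 [[334.0, 255.0], [332.0, 266.0], [329.0, 278.0], [312.0, 154.0], [315.0, 145.0], [319.0, 136.0]]
240 [[335.0, 253.0], [332.0, 264.0], [330.0, 275.0], [311.0, 151.0], [315.0, 142.0], [318.0, 132.0]]
260 [[335.0, 250.0], [332.0, 261.0], [330.0, 273.0], [311.0, 148.0], [315.0, 138.0], [318.0, 129.0]]
280 [[335.0, 247.0], [332.0, 259.0], [330.0, 271.0], [311.0, 144.0], [315.0, 135.0], [318.0, 125.0]]
300 [[335.0, 244.0], [333.0, 256.0], [330.0, 269.0], [311.0, 141.0], [315.0, 131.0], [318.0, 121.0]]
```

```bash
R='[[[0.525,0.77,0.1],[0,0,0.339],-1],[[0.525,0.77,0.1],[0,0,0.339],-1],[[0.525,0.77,0.1],[0,0,0.339],-1],[[0.525,0.77,0.1],[0,0,0.339],-1],[[0.525,0.77,0.1],[0,0,0.339],-1],[[0.525,0.77,0.1],[0,0,0.339],-1],[[0.525,0.77,0.1],[0,0,0.339],-1],[[0.525,0.77,0.1],[0,0,0.339],-1],[[0.525,0.77,0.1],[0,0,0.339],-1],[[0.525,0.77,0.1],[0,0,0.339],-1]]' ; unset R
python3 -m pendant '[[[0.525,0.77,0.1],[0,0,0.339],-1],[[0.525,0.77,0.1],[0,0,0.339],-1],[[0.525,0.77,0.1],[0,0,0.339],-1],[[0.525,0.77,0.1],[0,0,0.339],-1],[[0.525,0.77,0.1],[0,0,0.339],-1],[[0.525,0.77,0.1],[0,0,0.339],-1],[[0.525,0.77,0.1],[0,0,0.339],-1],[[0.525,0.77,0.1],[0,0,0.339],-1],[[0.525,0.77,0.1],[0,0,0.339],-1],[[0.525,0.77,0.1],[0,0,0.339],-1]]'
```

```text
time: 0.93
tool_pos: [367.6, -248.9, 273.7]
tcp_rot: [-3.141, -0.0, 0.819]
contact_force: [0.4, 0.0, -0.8]
grip_width: 29.9
finger_force: 0.0
```

```bash
python3 -m pendant '[[[0.525,0.77,0.1],[0,0,0.339],-1],[[0.525,0.77,0.1],[0,0,0.339],-1],[[0.525,0.77,0.1],[0,0,0.339],-1],[[0.525,0.77,0.1],[0,0,0.339],-1],[[0.525,0.77,0.1],[0,0,0.339],-1],[[0.525,0.77,0.1],[0,0,0.339],-1],[[0.525,0.77,0.1],[0,0,0.339],-1],[[0.525,0.77,0.1],[0,0,0.339],-1],[[0.525,0.77,0.1],[0,0,0.339],-1],[[0.525,0.77,0.1],[0,0,0.339],-1]]'
```

```text
time: 1.77
tool_pos: [525.1, -18.0, 303.5]
tcp_rot: [-3.141, 0.0, 1.227]
contact_force: [0.2, -1.1, -0.6]
grip_width: 0.3
finger_force: 0.0
```

```bash
python3 -m pendant '[[[0,0,0],[0.94,-0.338,0],-1],[[0,0,0],[0.94,-0.338,0],-1],[[0,0,0],[0.94,-0.338,0],-1],[[0,0,0],[0.94,-0.338,0],-1],[[0,0,0],[0.94,-0.338,0],-1],[[0,0,0],[0.94,-0.338,0],-1],[[0,0,0],[0.94,-0.338,0],-1],[[0,0,0],[0.94,-0.338,0],-1],[[0,0,0],[0.94,-0.338,0],-1],[[0,0,0],[0.94,-0.338,0],-1]]'
python3 -m pendant '[[[0,0,0],[0.727,-0.262,0],-1],[[0,0,0],[0.727,-0.262,0],-1],[[0,0,0],[0.727,-0.262,0],-1],[[0,0,0],[0.727,-0.262,0],-1],[[0.2,0.56,0],[0,0,0],-1],[[0.2,0.56,0],[0,0,0],-1],[[0,0,0],[0,0,0],-1],[[0,0,0],[0,0,0],-1],[[0,0,0],[0,0,0],-1],[[0,0,0],[0,0,0],-1]]'
python3 - <<'E'
from h import *
from scipy.spatial.transform import Rotation as R
o=bot.get_obs(); print(o["joint_positions"]); print(R.from_euler("xyz",o["tcp_rot"]).as_matrix().round(3))
a,b=bot.capture("scene"),bot.capture("top"); cv2.imwrite("pics/s1.png",a);cv2.imwrite("pics/t1.png",b)
cv2.imwrite("pics/c1.png",np.hstack([a[60:360,120:520],b[60:360,150:550]]))
E
```

```text
time: 2.6
tool_pos: [524.8, -20.2, 304.1]
tcp_rot: [3.14, -1.204, 1.224]
contact_force: [0.3, 0.9, -0.5]
grip_width: 0.4
finger_force: 0.0
time: 3.43
tool_pos: [536.7, 13.7, 303.9]
tcp_rot: [-2.973, -1.569, 1.057]
contact_force: [0.2, -0.4, -0.2]
grip_width: 0.6
finger_force: 0.0
[-0.70506133  0.64128869  1.8192194   1.28592136  1.79274999 -0.92168877]
[[ 0.001  0.941  0.339]
 [ 0.001 -0.339  0.941]
 [ 1.    -0.    -0.002]]
```

View pics/c1.png

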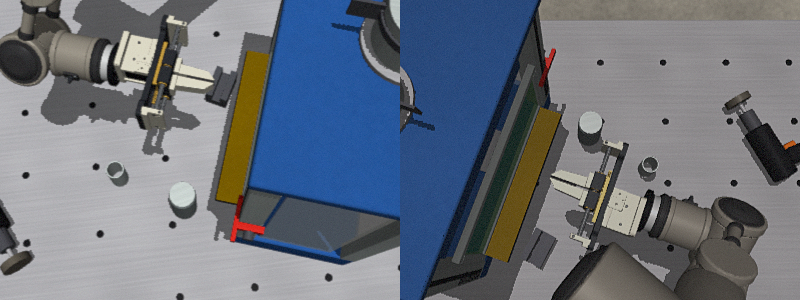

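The view shows the tool horizontal and square to the lip, fingers closed. In the scene crop the tip is at about (213,76), clear of the can at (182,196) and the offcut at (116,171).

```bash
python3 -m pendant '[[[0,0,-0.5],[0,0,0],-1],[[0,0,-0.5],[0,0,0],-1],[[0,0,-0.5],[0,0,0],-1],[[0,0,-0.5],[0,0,0],-1],[[0,0,-0.5],[0,0,0],-1],[[0,0,-0.5],[0,0,0],-1],[[0,0,-0.5],[0,0,0],-1],[[0,0,-0.5],[0,0,0],-1],[[0,0,0],[0,0,0],-1],[[0,0,0],[0,0,0],-1]]'
python3 - <<'E'
from h import *
a,b=bot.capture("scene"),bot.capture("top"); 
cv2.imwrite("pics/c2.png",np.hstack([a[60:360,120:520],b[60:360,150:550]])); print(bot.get_obs()["joint_positions"])
E
```

```text
time: 4.37
tool_pos: [536.7, 13.9, 183.7]
tcp_rot: [-1.781, -1.569, -0.136]
contact_force: [0.1, 0.3, 0.4]
grip_width: 0.1
finger_force: 0.0
[-0.70447634  0.8720214   1.83355702  1.24264083  1.7186756  -1.159476  ]
```

View pics/c2.png

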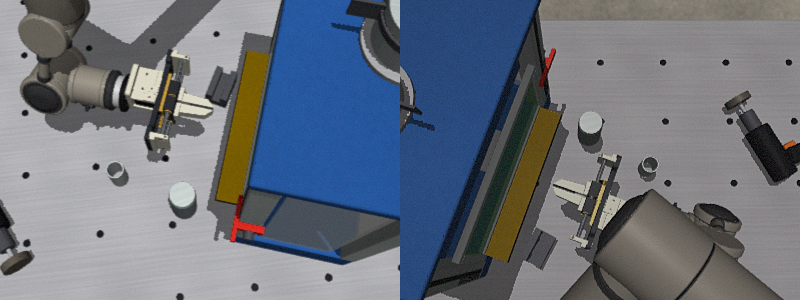

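The tool is at z=184 and still clear of the can, the offcut and the V-block (at (220,85) in the scene crop). I'll continue down.

```bash
python3 -m pendant '[[[0,0,-0.39],[0,0,0],-1],[[0,0,-0.39],[0,0,0],-1],[[0,0,-0.39],[0,0,0],-1],[[0,0,-0.39],[0,0,0],-1],[[0,0,-0.39],[0,0,0],-1],[[0,0,-0.39],[0,0,0],-1],[[0,0,-0.39],[0,0,0],-1],[[0,0,-0.39],[0,0,0],-1],[[0,0,0],[0,0,0],-1],[[0,0,0],[0,0,0],-1]]'
python3 - <<'E'
from h import *
a,b=bot.capture("scene"),bot.capture("top"); 
cv2.imwrite("pics/c3.png",np.hstack([a[60:360,120:520],b[60:360,150:550]])); print(bot.get_obs()["joint_positions"])
E
```

```text
time: 5.3
tool_pos: [536.6, 14.4, 89.5]
tcp_rot: [-1.721, -1.568, -0.195]
contact_force: [0.3, -0.1, 0.3]
grip_width: 0.4
finger_force: 0.0
[-0.70409953  1.0655009   1.78961936  1.2252399   1.66930598 -1.30092873]
```

View pics/c3.png

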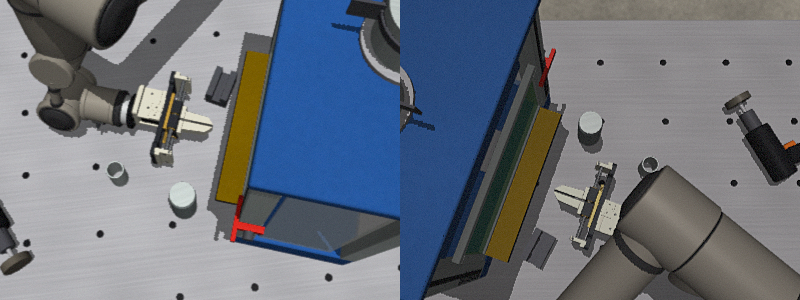

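The tool is under lip height, with the tip at about (212,127) in the scene crop. I'll advance beneath the lip, shifted slightly right to give the V-block more room.

```bash
python3 -m pendant '[[[0.37,-0.13,0.03],[0,0,0],-1],[[0.09,0.255,0],[0,0,0],-1],[[0.09,0.255,0],[0,0,0],-1],[[0.09,0.255,0],[0,0,0],-1],[[0.09,0.255,0],[0,0,0],-1],[[0.09,0.255,0],[0,0,0],-1],[[0.09,0.255,0],[0,0,0],-1],[[0.09,0.255,0],[0,0,0],-1],[[0.09,0.255,0],[0,0,0],-1],[[0,0,0],[0,0,0],-1]]'
python3 - <<'E'
from h import *
a,b=bot.capture("scene"),bot.capture("top"); 
cv2.imwrite("pics/c4.png",np.hstack([a[60:360,120:520],b[60:360,150:550]])); print(bot.get_obs()["contact_force"])
E
```

```text
time: 6.23
tool_pos: [569.3, 73.3, 91.0]
tcp_rot: [-2.214, -1.569, 0.299]
contact_force: [-0.2, -0.3, 0.3]
grip_width: 0.2
finger_force: 0.0
[-0.37868861 -0.32521719  0.02509608]
```

View pics/c4.png

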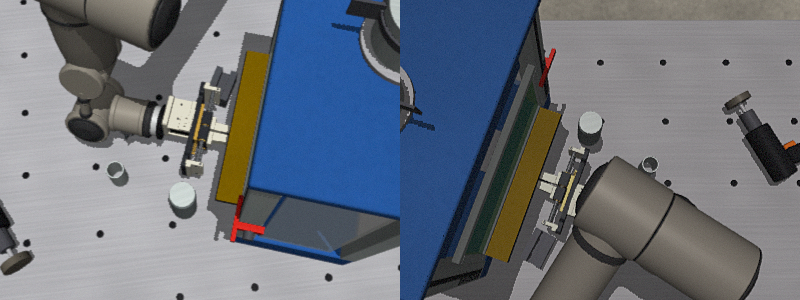

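The fingertips are under the lip, at about (228,131) in the scene crop, with no contact yet. Next is a slow push up.

```bash
python3 -m pendant '[[[0,0,0.08],[0,0,0],-1],[[0,0,0.08],[0,0,0],-1],[[0,0,0.08],[0,0,0],-1],[[0,0,0.08],[0,0,0],-1],[[0,0,0.08],[0,0,0],-1],[[0,0,0.08],[0,0,0],-1],[[0,0,0.08],[0,0,0],-1],[[0,0,0.08],[0,0,0],-1],[[0,0,0.08],[0,0,0],-1],[[0,0,0.08],[0,0,0],-1]]'
python3 -m pendant '[[[0,0,0.12],[0,0,0],-1],[[0,0,0.12],[0,0,0],-1],[[0,0,0.12],[0,0,0],-1],[[0,0,0.12],[0,0,0],-1],[[0,0,0.12],[0,0,0],-1],[[0,0,0.12],[0,0,0],-1],[[0,0,0.12],[0,0,0],-1],[[0,0,0.12],[0,0,0],-1],[[0,0,0.12],[0,0,0],-1],[[0,0,0.12],[0,0,0],-1]]'
cat > m.py <<'E'
from h import *
import sys
k=sys.argv[1]; im={}
for n in("scene","top"):
    im[n]=bot.capture(n); cv2.imwrite(f"pics/{n}_{k}.png",im[n])
# lip top right-end front corner & others, triangulated
Q={n:cv2.approxPolyDP(big(mask(im[n],*Y)),6,True)[:,0].tolist() for n in im}
print(Q)
# minAreaRect-like: front-right corner: scene = lowest-left, top = rightmost-upper
t=np.array([.941,-.339]);nn=np.array([.339,.941])
for z in range(120,300,4):
    # consistency of visible yellow between views: distance of front edges projected at height z
    a=np.array([onz("scene",p[0],z)[:2] for p in big(mask(im["scene"],*Y))]); b=np.array([onz("top",p[0],z)[:2] for p in big(mask(im["top"],*Y))])
    d=[(a@t).max()-(b@t).max(),(a@nn).min()-(b@nn).min(),(a@t).min()-(b@t).min()]
    if abs(d[1])<6: print(z,np.round(d,1))
print(bot.get_obs()["tool_pos"],bot.get_obs()["contact_force"])
E
python3 m.py a
```

```text
time: 7.17
tool_pos: [569.4, 71.3, 115.0]
tcp_rot: [-2.574, -1.569, 0.657]
contact_force: [-0.0, -4.3, -5.4]
grip_width: 0.8
finger_force: 2.8
time: 8.0
tool_pos: [569.5, 71.5, 151.4]
tcp_rot: [-2.547, -1.569, 0.631]
contact_force: [1.0, -4.5, -6.3]
grip_width: 0.7
finger_force: 2.9
{'scene': [[372, 99], [336, 250], [357, 258], [391, 106]], 'top': [[291, 161], [231, 314], [252, 322], [309, 171]]}Traceback (most recent call last):
  File "m.py", line 13, in <module>
    a=np.array([onz("scene",p[0],z)[:2] for p in big(mask(im["scene"],*Y))]); b=np.array([onz("top",p[0],z)[:2] for p in big(mask(im["top"],*Y))])
                ~~~^^^^^^^^^^^^^^^^
  File "h.py", line 8, in onz
    o,d=ray(n,uv); return o+d*(z-o[2])/d[2]
        ~~~^^^^^^
  File "h.py", line 6, in ray
    f,cx,cy,T=cam(n); R=T[:3,:3]; d=R.T@np.array([(uv[0]-cx)/f,(uv[1]-cy)/f,1]); return -R.T@T[:3,3],d/np.linalg.norm(d)
              ~~~^^^
  File "h.py", line 4, in cam
    p=bot.camera_params(n); f=200/np.tan(np.radians(p["fovy"]/2)); return f,p["cx"],p["cy"],np.array(p["camera_from_world"])
ValueError: time passes only in moves, steps and waits
```

```bash
sed -i 's/^def cam(n):/import functools\n@functools.lru_cache(None)\ndef cam(n):/' h.py
cat > m.py <<'E'
from h import *
import sys
def quad(im):
    c=big(mask(im,*Y)); return cv2.boxPoints(cv2.minAreaRect(c)),cv2.approxPolyDP(c,6,True)[:,0]
def meas(s,t):
    A=quad(s)[1];B=quad(t)[1]
    # corners: scene order by row/col
    A=A[np.argsort(A[:,1])];B=B[np.argsort(B[:,1])]
    for nm,a,b in (("FR",min(A[-2:],key=lambda p:p[0]),max(B[:2],key=lambda p:p[0])),("BR",max(A[-2:],key=lambda p:p[0]),min(B[:2],key=lambda p:p[0])),("FL",min(A[:2],key=lambda p:p[0]),max(B[-2:],key=lambda p:p[0])),("BL",max(A[:2],key=lambda p:p[0]),min(B[-2:],key=lambda p:p[0]))):
        P,e=tri(a,b); print(nm,a,b,P.round(1),round(e,1))
def bar(s,t):
    # dense red pixels along bar: line fits
    for n,im in(("scene",s),("top",t)):
        m=mask(im,(0,150,50),(8,255,255)); ys,xs=np.nonzero(m); print(n,len(xs),[(int(y),int(xs[ys==y].min()),int(xs[ys==y].max())) for y in sorted(set(ys))][::3])
if __name__=="__main__":
    for k in sys.argv[1:]:
        if k!="0" and k!="a":
            for n in("scene","top"): cv2.imwrite(f"pics/{n}_{k}.png",bot.capture(n))
        f=lambda n:cv2.imread(f"pics/{n}{k}.png" if k=="0" else f"pics/{n}_{k}.png")
        print(k); meas(f("scene"),f("top"))
    bar(f("scene"),f("top"))
    o=bot.get_obs(); print(o["time"],o["tool_pos"])
E
python3 m.py 0 a
```

```text
0
FR [335 258] [310 176] [700.   16.7 124.7] 0.3
BR [354 263] [290 167] [716.7  55.1 136.1] 8.8
FL [366 113] [254 321] [394.4 127.5 122.1] 6.1
BL [388 118] [235 313] [410.6 170.2 118.8] 0.6
a
FR [336 250] [309 171] [696.6  17.8 177.5] 0.2
BR [357 258] [291 161] [717.   54.2 180.8] 0.9
FL [372  99] [252 322] [394.5 129.6 179.4] 5.4
BL [391 106] [231 314] [409.3 170.2 168.4] 0.5
scene 407 [(255, 362, 362), (258, 358, 362), (261, 358, 362), (264, 358, 361), (267, 357, 360), (270, 85, 360), (273, 357, 359), (276, 74, 358), (279, 354, 358), (282, 354, 363), (285, 353, 377), (288, 352, 384), (291, 352, 383), (294, 351, 381), (297, 351, 354), (300, 350, 354)]
top 153 [(109, 302, 305), (112, 301, 304), (115, 299, 303), (118, 295, 302), (121, 295, 300), (124, 296, 299), (127, 296, 298), (130, 294, 297), (133, 294, 296), (136, 292, 295), (139, 291, 293), (142, 289, 293), (145, 289, 291)]
8.1 [569.32774166  71.76565581 152.13448138]
```

Run:
```python
from h import *
print(tri((361,255),(291.5,143.5)),tri((352.5,298.5),(303.8,108.5)))
```

```text
(array([728.75886285,  51.66969402, 258.53060197]), np.float64(4.847878357108551)) (array([798.68442074,  27.77994274, 260.57819859]), np.float64(3.429155437028501))
```

```bash
python3 -m pendant '[[[0,0,0.12],[0,0,0],-1],[[0,0,0.12],[0,0,0],-1],[[0,0,0.12],[0,0,0],-1],[[0,0,0.12],[0,0,0],-1],[[0,0,0.12],[0,0,0],-1],[[0,0,0.12],[0,0,0],-1],[[0,0,0.12],[0,0,0],-1],[[0,0,0.12],[0,0,0],-1],[[0,0,0.12],[0,0,0],-1],[[0,0,0.12],[0,0,0],-1]]'; python3 m.py b | head -6
python3 - <<'E'
import cv2,numpy as np
a=cv2.imread("pics/scene_b.png")[215:310,310:405]; b=cv2.imread("pics/top_b.png")[95:190,255:350]
cv2.imwrite("pics/crop_b.png",cv2.resize(np.hstack([a,b]),None,fx=4.2,fy=4.2,interpolation=cv2.INTER_CUBIC))
E
```

```text
time: 8.93
tool_pos: [569.3, 71.8, 187.4]
tcp_rot: [-2.402, -1.569, 0.486]
contact_force: [2.4, 1.5, -6.3]
grip_width: 0.5
finger_force: 3.0
b
FR [336 247] [309 165] [699.2  16.8 212.6] 0.1
BR [360 254] [288 155] [718.3  57.6 217.8] 1.8
FL [374  90] [249 323] [393.7 130.7 212.7] 5.6
BL [393  98] [228 313] [411.7 169.4 204.8] 0.4
scene 405 [(255, 359, 362), (258, 359, 363), (261, 358, 362), (264, 359, 361), (267, 357, 360), (270, 356, 360), (273, 357, 359), (276, 90, 358), (279, 354, 358), (282, 353, 363), (285, 353, 377), (288, 352, 384), (291, 352, 383), (294, 351, 381), (297, 351, 354), (300, 350, 353)]
```

View pics/crop_b.png

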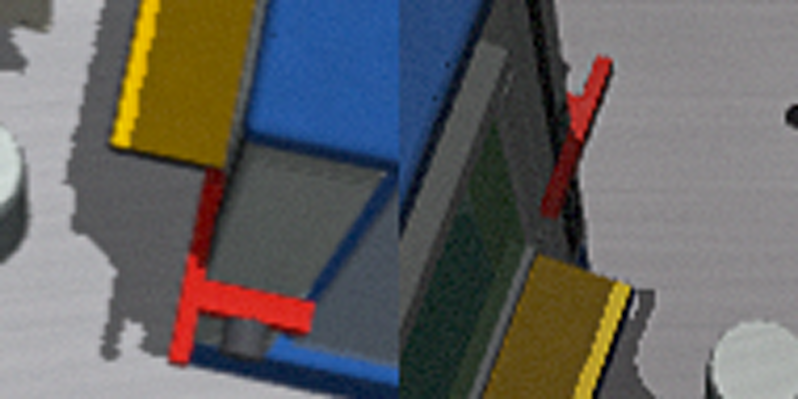

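Run:
```python
from h import *
from scipy.optimize import brentq
t=np.array([.941,-.339])
for n in("scene","top"):
    im=cv2.imread(f"pics/{n}0.png"); m=mask(im,(0,150,40),(8,255,255)); m[:, :280]=0; c=big(cv2.dilate(m,np.ones((2,2))))[:,0]; print(n,c[:,1].min(),c[:,1].max(),[im[r,c0].tolist() for r,c0 in ((([(r,361-(r-256)//5) for r in range(252,258)]) if n=="scene" else [(r,290) for r in range(143,149)]))])
for so in(300,301,302):
  for to in(108,109):
    print("outer",so,to,round(brentq(lambda z:(onz("scene",(352,so),z-16)-onz("top",(303.8,to),z))[:2]@t,100,400),1))
for st in(254,255,256):
  for tt in(145,146,147):
    print("tip",st,tt,round(brentq(lambda z:(onz("scene",(361,st),z)-onz("top",(290.5,tt),z-16))[:2]@t,100,400),1))
```

```text
scene 255 301 [[53, 79, 90], [49, 72, 80], [58, 65, 71], [30, 33, 63], [4, 8, 67], [0, 4, 66]]
top 109 147 [[10, 13, 71], [10, 13, 72], [9, 22, 76], [27, 31, 73], [51, 53, 46], [52, 54, 50]]
outer 300 108 263.7
outer 300 109 260.0
outer 301 108 260.6
outer 301 109 256.9
outer 302 108 257.5
outer 302 109 253.8
tip 254 145 266.5
tip 254 146 262.9
tip 254 147 259.3
tip 255 145 263.4
tip 255 146 259.7
tip 255 147 256.1
tip 256 145 260.2
tip 256 146 256.5
tip 256 147 252.9
```

The crop shows the lip's right end at about (337,250) in scene pixels, and it is still below the pointer. The pointer's top edge is at about z=257 and the lip top at about 212. I'll go up 40 mm and measure again.

```bash
python3 -m pendant '[[[0,0,0.15],[0,0,0],-1],[[0,0,0.15],[0,0,0],-1],[[0,0,0.15],[0,0,0],-1],[[0,0,0.15],[0,0,0],-1],[[0,0,0.15],[0,0,0],-1],[[0,0,0.15],[0,0,0],-1],[[0,0,0.15],[0,0,0],-1],[[0,0,0.15],[0,0,0],-1],[[0,0,0.08],[0,0,0],-1],[[0,0,0.04],[0,0,0],-1]]'; python3 m.py c | head -6
python3 - <<'E'
import cv2,numpy as np
a=cv2.imread("pics/scene_c.png")[215:310,310:405]; b=cv2.imread("pics/top_c.png")[95:190,255:350]
cv2.imwrite("pics/crop_c.png",cv2.resize(np.hstack([a,b]),None,fx=4.2,fy=4.2,interpolation=cv2.INTER_CUBIC))
E
```

```text
time: 9.87
tool_pos: [569.2, 71.7, 227.2]
tcp_rot: [-2.7, -1.57, 0.784]
contact_force: [1.1, 3.2, -5.1]
grip_width: 0.4
finger_force: 2.8
c
FR [337 239] [309 158] [697.9  16.6 264.5] 1.9
BR [362 249] [289 150] [717.6  56.1 252.9] 3.6
FL [377  79] [247 324] [393.4 130.9 251.5] 9.7
BL [396  86] [224 313] [412.4 168.7 250.4] 1.3
scene 408 [(255, 360, 360), (258, 359, 363), (261, 358, 362), (264, 358, 361), (267, 357, 360), (270, 85, 359), (273, 80, 359), (276, 355, 358), (279, 354, 358), (282, 354, 363), (285, 353, 377), (288, 352, 384), (291, 352, 383), (294, 351, 355), (297, 351, 354), (300, 350, 354)]
```

View pics/crop_c.png

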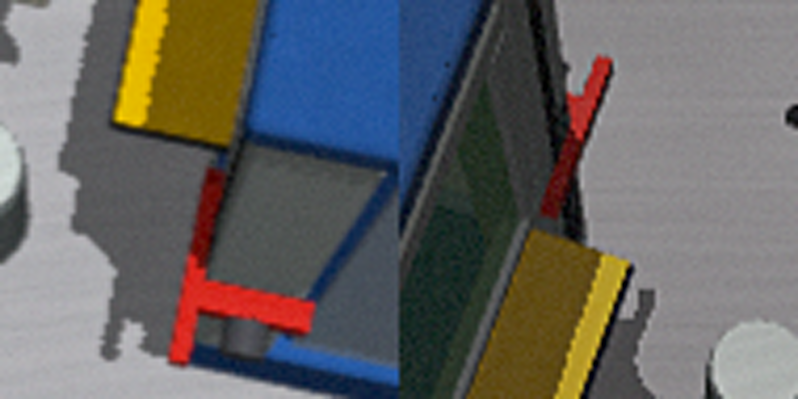

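Run:
```python
from h import *
from scipy.optimize import brentq
t=np.array([.941,-.339]);nn=np.array([.339,.941]);m=np.array([549.5,78])
f=lambda x:brentq(x,50,400)
for k,zt in (("0",124),("_a",176),("_b",211.5),("_c",251)):
    E={}
    for n in("scene","top"):
        im=cv2.imread(f"pics/{n}{k}.png"); c=big(mask(im,*Y))[:,0].astype(float)
        w=np.array([onz(n,p,zt)[:2]-m for p in c]); tt,s=w@t,w@nn
        sel=(s>8)&(s<34)&(tt>120); E[n]=c[sel]; print(k,n,"t of lip end at nominal z",round(np.median(tt[sel]),1),sel.sum(),end=" ")
    print("z by agreement",round(f(lambda z:np.median([(onz("scene",p,z)[:2]-m)@t for p in E["scene"]])-np.median([(onz("top",p,z)[:2]-m)@t for p in E["top"]])),1))
# pointer: silhouettes at z
for z in(248,252,256,260,264):
    print(z,"tip",[round((onz(n,p,zz)[:2]-m)@t,1) for n,p,zz in(("scene",(361,254.6),z),("top",(290.5,146.4),z-16))],"outer",[round((onz(n,p,zz)[:2]-m)@t,1) for n,p,zz in(("scene",(352,300.5),z-16),("top",(303.8,108.5),z))])
```

```text
0 scene t of lip end at nominal z 163.0 13 0 top t of lip end at nominal z 166.4 11 z by agreement 131.3
_a scene t of lip end at nominal z 164.1 13 _a top t of lip end at nominal z 165.6 12 z by agreement 179.2
_b scene t of lip end at nominal z 164.1 15 _b top t of lip end at nominal z 166.1 12 z by agreement 215.4
_c scene t of lip end at nominal z 164.1 15 _c top t of lip end at nominal z 166.2 12 z by agreement 255.0
248 tip [np.float64(173.8), np.float64(179.8)] outer [np.float64(250.3), np.float64(256.7)]
252 tip [np.float64(174.7), np.float64(178.7)] outer [np.float64(250.9), np.float64(255.2)]
256 tip [np.float64(175.6), np.float64(177.5)] outer [np.float64(251.4), np.float64(253.7)]
260 tip [np.float64(176.6), np.float64(176.3)] outer [np.float64(252.0), np.float64(252.2)]
264 tip [np.float64(177.5), np.float64(175.2)] outer [np.float64(252.6), np.float64(250.7)]
```

The pointer reads 260 and the lip 255 in the same measure, so the lip needs about 5 mm more. After that I'll drop the fingers and withdraw.

```bash
python3 -m pendant '[[[0,0,0.06],[0,0,0],-1],[[0,0,0.06],[0,0,0],-1],[[0,0,0.04],[0,0,0],-1],[[0,0,0],[0,0,0],-1],[[0,0,-0.1],[0,0,0],-1],[[0,0,-0.1],[0,0,0],-1],[[0,0,-0.1],[0,0,0],-1],[[0,0,-0.1],[0,0,0],-1],[[0,0,-0.1],[0,0,0],-1],[[0,0,0],[0,0,0],-1]]'
python3 -m pendant '[[[-0.11,-0.31,0],[0,0,0],-1],[[-0.11,-0.31,0],[0,0,0],-1],[[-0.11,-0.31,0],[0,0,0],-1],[[-0.11,-0.31,0],[0,0,0],-1],[[-0.11,-0.31,0],[0,0,0],-1],[[-0.11,-0.31,0],[0,0,0],-1],[[-0.11,-0.31,0],[0,0,0],-1],[[-0.11,-0.31,0],[0,0,0],-1],[[0,0,0],[0,0,0],-1],[[0,0,0],[0,0,0],-1]]'
python3 m.py d|head -6
python3 - <<'E'
from h import *
from scipy.optimize import brentq
t=np.array([.941,-.339]);nn=np.array([.339,.941]);m=np.array([549.5,78]);zt=256
E={}
for n in("scene","top"):
    im=cv2.imread(f"pics/{n}_d.png"); c=big(mask(im,*Y))[:,0].astype(float)
    w=np.array([onz(n,p,zt)[:2]-m for p in c]); tt,s=w@t,w@nn; E[n]=c[(s>8)&(s<34)&(tt>120)]
print(brentq(lambda z:np.median([(onz("scene",p,z)[:2]-m)@t for p in E["scene"]])-np.median([(onz("top",p,z)[:2]-m)@t for p in E["top"]]),50,400))
a=cv2.imread("pics/scene_d.png");b=cv2.imread("pics/top_d.png"); cv2.imwrite("pics/c_d.png",np.hstack([a[60:360,120:520],b[60:360,150:550]]))
E
```

```text
time: 10.8
tool_pos: [569.4, 71.5, 215.9]
tcp_rot: [-2.032, -1.569, 0.116]
contact_force: [-0.0, -0.9, 0.0]
grip_width: 0.6
finger_force: 0.0
time: 11.63
tool_pos: [543.0, -3.5, 216.4]
tcp_rot: [-2.527, -1.569, 0.61]
contact_force: [-0.6, -0.2, -0.2]
grip_width: 0.2
finger_force: 0.0
d
FR [337 239] [309 157] [698.8  16.5 268. ] 1.8
BR [360 248] [288 149] [717.1  54.9 259.8] 1.6
FL [374  77] [246 324] [393.4 127.9 259.7] 2.7
BL [396  86] [223 314] [410.5 170.2 247.3] 0.2
scene 405 [(255, 360, 360), (258, 359, 362), (261, 358, 361), (264, 357, 361), (267, 357, 360), (270, 356, 359), (273, 356, 359), (276, 74, 358), (279, 354, 358), (282, 353, 363), (285, 353, 377), (288, 352, 384), (291, 352, 383), (294, 352, 381), (297, 351, 355), (300, 350, 353)]
259.252535288525
```

View pics/c_d.png

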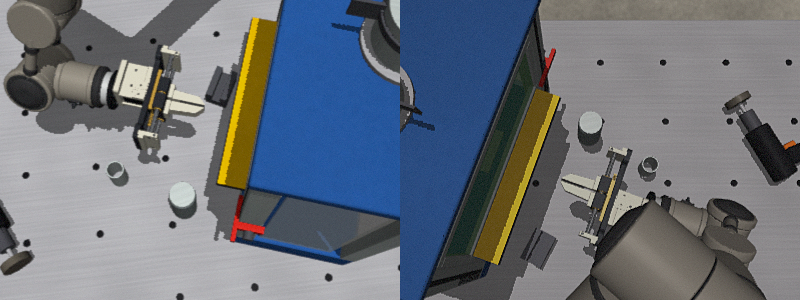

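The lip now reads 259 against the pointer's 260, so they are level. The fingers are clear, and the V-block at (220,85), offcut at (116,171) and can at (182,197) stand where they were.

```bash
python3 -c "from plant import bot; print(bot.close_job())"
```

```text
the job is handed in; nothing more can be done
None
```

I pushed the window up from beneath its lip until the lip was level with the red pointer (camera readings 259 mm against 260 mm), withdrew the fingers without moving the V-block, offcut or can, and handed the job in; no verdict came back.

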